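# Hob off, then find the full sugar tin by its weight

### The job

The sweet coffee in the pot is ready for its sugar: first turn the hob's heat control anticlockwise all the way to its off stop, and do not pick up a tin before that. Then heft the three identical tins to find the one with the unbroken block of sugar - the heaviest - putting the others back upright where they stood, and finish holding the heaviest tin upright and still in the gripper, its underside a good 20 cm above the counter. Leave the pot, mugs, bottles, salt and spoon alone.

Things in the scene. Friction and masses are not known exactly. Their poses are not given: they have to be found in the camera images.
- heat (a joint): Heat control of the hob: turning angle in rad. 0 = fully anticlockwise (seen from above) = off, at its end stop; it grows clockwise up to 4.5. It stays where it is left and turns with about 0.05 N m.
- heat_grip (a point): Point on the control's vertical axis, at the height to grip, 37 mm above the glass. Black bar grip 46 mm long, 14 mm thick, 32 mm high (top 7 mm above this point) on a 48 mm disc. At joint 0 the bar lies along the hob's x axis, white pointer line to the near edge; at q it is turned q clockwise from there. The point's x axis lies along the bar.
- hob: Tabletop ceramic hob, fixed: 360 mm (its x) by 290 mm (its y), black glass top 68 mm above the counter. Origin at the centre of its underside; its x axis points from the near edge, where the heat control sits (at x -138 mm, y +70 mm), to the far edge.
- tin_a: One of three outwardly identical closed tins: round, upright, 64 mm diameter, 125 mm high, teal with a cream band, brass-coloured lid (top 20 mm, stays shut). Origin under its centre, z up; best gripped around its top 45 mm. Inside is hard cane sugar that can shift 3 mm: an unbroken block in one tin, no telling which (430 to 490 g in all), small leftovers in the other two (160 to 210 g in all).
- tin_b: One of three outwardly identical closed tins: round, upright, 64 mm diameter, 125 mm high, teal with a cream band, brass-coloured lid (top 20 mm, stays shut). Origin under its centre, z up; best gripped around its top 45 mm. Inside is hard cane sugar that can shift 3 mm: an unbroken block in one tin, no telling which (430 to 490 g in all), small leftovers in the other two (160 to 210 g in all).
- tin_c: One of three outwardly identical closed tins: round, upright, 64 mm diameter, 125 mm high, teal with a cream band, brass-coloured lid (top 20 mm, stays shut). Origin under its centre, z up; best gripped around its top 45 mm. Inside is hard cane sugar that can shift 3 mm: an unbroken block in one tin, no telling which (430 to 490 g in all), small leftovers in the other two (160 to 210 g in all).
- table: The white kitchen counter, fixed; its top is at height 0.
- pot: Blue enamel coffee pot, 0.9 kg, 136 mm wide at its foot and 160 mm high, standing on the hob's heating zone (45 mm beyond the hob's centre); leave alone. Origin at the centre of its underside.
- mug_white: White mug, 76 mm diameter, 88 mm high, handle at its +y; leave alone. Origin under its centre.
- mug_red: Red mug, 76 mm diameter, 88 mm high, handle at its +y; leave alone. Origin under its centre.
- mustard: Yellow squeeze bottle, 60 mm diameter, 185 mm high; leave alone. Origin under its centre.
- ketchup: Dark red squeeze bottle, 60 mm diameter, 185 mm high; leave alone. Origin under its centre.
- salt: Salt shaker, 42 mm diameter, 82 mm high; leave alone. Origin under its centre.
- spoon: Wooden spoon lying flat, 233 mm long, 12 mm thick; leave alone. Origin on the counter near its middle, handle along its -x.
Not all that is in view belongs to the job. Leave any green or purple look-alike of the tin_b alone.

How it is judged:
On the way:
1. the heat control is at its off stop (value of joint heat below 0.12 rad), for 0.2 s.
At the end, for the whole second after the job is handed in: Heat control under 0.12 rad. The heaviest tin is held by the fingers alone, over 0.15 m up, within 0.3 rad of upright, under 0.05 m/s; the other two stand upright (0.1 rad) on the counter within 60 mm of their start, each pressing on it with 1 to 3 N, not in the fingers (value of joint heat below 0.12 rad and ((height (world z) of tin_a above 0.15 m and angle between tin_a's own z axis and vertical below 0.3 rad and linear speed of tin_a below 0.05 m/s and contact force between tin_a and the fingers above 2 N and contact force between tin_a and pot below 0.2 N and distance of each of tin_b, tin_c from where it was at the start of the episode below 0.06 m and angle between each of tin_b, tin_c's own z axis and vertical below 0.1 rad and contact force between tin_b and table between 1 and 3 N and contact force between each of tin_b, tin_c and the fingers below 0.5 N and contact force between tin_c and table between 1 and 3 N) or (height (world z) of tin_b above 0.15 m and angle between tin_b's own z axis and vertical below 0.3 rad and linear speed of tin_b below 0.05 m/s and contact force between tin_b and the fingers above 2 N and contact force between tin_b and pot below 0.2 N and distance of each of tin_a, tin_c from where it was at the start of the episode below 0.06 m and angle between each of tin_a, tin_c's own z axis and vertical below 0.1 rad and contact force between tin_a and table between 1 and 3 N and contact force between each of tin_a, tin_c and the fingers below 0.5 N and contact force between tin_c and table between 1 and 3 N) or (height (world z) of tin_c above 0.15 m and angle between tin_c's own z axis and vertical below 0.3 rad and linear speed of tin_c below 0.05 m/s and contact force between tin_c and the fingers above 2 N and contact force between tin_c and pot below 0.2 N and distance of each of tin_a, tin_b from where it was at the start of the episode below 0.06 m and angle between each of tin_a, tin_b's own z axis and vertical below 0.1 rad and contact force between tin_a and table between 1 and 3 N and contact force between each of tin_a, tin_b and the fingers below 0.5 N and contact force between tin_b and table between 1 and 3 N))); the arm keeps its last pose, push and grip.
It fails at once if a tin is lifted while the heat control is not yet off (value of joint heat above 0.15 rad and height (world z) of any of tin_a, tin_b, tin_c above 0.02 m).
It fails at once if a tin is tipped over (angle between any of tin_a, tin_b, tin_c's own z axis and vertical above 0.7 rad).
It fails at once if the pot, a mug, a bottle, the salt or the spoon is shifted by more than 40 to 50 mm or knocked over (distance of pot from where it was at the start of the episode above 0.04 m or distance of any of mug_white, mug_red, mustard, ketchup, salt, spoon from where it was at the start of the episode above 0.05 m or angle between any of pot, mug_white, mug_red, mustard, ketchup, salt, spoon's own z axis and vertical above 0.4 rad).
It also fails if it takes over 72 s, if anything falls off the work surface, if the arm or the gripper's body presses on something with over 40 N, if the wrist force passes 120 N, or if a joint passes its speed limit or range.

### The arm

A 6-joint arm with a two-finger parallel gripper is mounted at the origin on the work surface. World frame = base frame: x ahead of the robot, y to its left, z up, the work surface at z = 0. Lengths are in m, angles in rad, forces in N, time in s.
With the tool pointing down it reaches from about 0.375 to 0.975 m from the base axis. Payload 3.8 kg.
Tool frame: the origin (TCP) lies on the centre line of the jaws, within the pads' length; the fingertips stand 8 mm ahead of it and the grasp point (between the pads) lies 11 mm behind it; z points along the fingers, y is the line along which they close (so a half turn about z gives the same grasp; the last joint's range is limited). The gripper opens to 88 mm and grips with 3 to 60 N. Pads are 18 mm wide; open, the fingers measure 123 mm over their backs; the gripper's body (75 mm by 187 mm) begins 45 mm behind the grasp point.
Start: joints at [-1.293, 0.264, 1.604, -0, 1.274, -0.037], TCP at [0.209, -0.642, 0.212] pointing down, gripper open.
Joint ranges: [-2.63, 2.63], [-0.94, 2.18], [0.31, 2.57], [-1.31, 4.45], [0, 2.66], [-2.55, 2.55]. Speed limits (rad/s): [2.57, 2.57, 3.14, 3.14, 3.14, 3.14].

### API

Orientations are given as a unit quaternion [x, y, z, w].
In Python, from plant import r gives the robot as it stands.
- The arm moves only by the tool apply_moves, never from a script. Its argument "commands" is one flat list of numbers, 4 for each row, row after row: the shift along the tool's x, y, z as a fraction of full scale, then the turn about the tool's z as a fraction of full scale. A call has 1 to 20 rows; each row shifts and turns the commanded pose from where the row before left it, along the tool's axes as they then stand; what a row does not reach is not made up. Full scale, the value 1, is 30 mm for a shift and pi/4 rad for a turn. A row lasts 1/12 s, in which the tool goes at most 41.7 mm and 7.16 degrees, less where a joint would pass 70% of its speed; a pose out of reach is approached as far as the arm can. A call with a number of a shift or a turn outside -1 to 1 is refused whole. A call with a gripper value outside its range is refused whole. "hand" is the opening, from -1 (shut) to 1 (fully open), set as the call begins (left out, the last holds). The fingers move at their own pace and stop on an object; "force" is the grip in N (left out, the last holds). Time passes only in rows, so rows that do not move let the fingers close. It gives the time, the measured TCP pose, the force, the opening and the grip force at its end, in the units of the state.
- r.state(): the state, without advancing time (a new reading comes with each control period).
- r.grab_frame(name): name is "scene" or "top" or "wrist"; returns (picture, depth): 420x560x3 uint8, blue, green, red; 420x560 float32, m along the optical axis (not along the pixel's ray), 0 where there is no reading.
- r.camera_info(name): a dict with "fov_y" (degrees; the focal length in pixels is half the picture's height over the tangent of half this angle, whatever the lens; pixels are square), "cx", "cy" (the principal point, pixels), "rvec" (rotation vector, rad) and "tvec" (3), from world to camera coordinates, as OpenCV has them; the wrist camera has in their place "hand_eye" (4x4, takes a point from camera to tool coordinates, whose origin is the TCP and whose axes are the flange's). Camera axes: x right, y down, z forward; pixel columns grow to the right and rows downward; lengths in m; the calibration is good to about 2 mm. A picture is of the moment at which its call begins: read the wrist's pose just before it. camera_info takes no time and is no camera call.
- r.job_done(): hands the job in; it is judged then, once.
Trained networks look in the newest picture that a camera, given by its name, has taken for a name from the list of things; names that differ only in an ending like _2 or _b are one class to them, and where a whole thing is asked for, a point or a joint stands for the part that bears it (a point fixed in the world has none). Each returns a list of dicts, best first, with "score" (0 to 1); they miss things now and then, are a little off and sometimes report something else, mostly with a low value. They report only what shows in the picture. A call takes as long as a camera call. They do not tell look-alikes from the thing itself.
- r.search_frame(camera, label): "box" ([left, top, right, bottom] in pixels, round what is visible of it).
- r.spot_point(camera, label): "uv" ([column, row] in pixels: a listed point, or the origin of a listed thing).
The state is a dict: "t": time; "joint_positions": joint angles; "joint_velocities": joint speeds; "joint_efforts": joint torques, N m; "ee_pos": TCP position; "tcp_rot": TCP orientation; "force": force on the tool from outside, world axes, zero at the start; "moment": the same for the moment, N m; "gripper_width": finger opening in m; "grip_force": force on a finger pad.
Only numpy, scipy, OpenCV 4.12 (cv2) and the standard library are available. Lean on these libraries where they do the work, as an engineer would, in place of code of your own. Each camera call takes 0.05 s, during which the arm holds its last target. There are 200 camera calls.

## Working session

There is one attempt and no reset: what is moved stays moved. The work goes in short steps, Python scripts to look and compute and a tool call to move; the robot and the scene stay as the last step left them, time stands still between calls to the robot, and variables do not carry over. Pictures are saved under pics/ and viewed, at most 10 in all, crops included, and the job is handed in when it is done.

Besides the shell and the picture viewer there is one more tool, called after "Call:" by a JSON object that holds its "api" and its "payload", one argument or row to a line. apply_moves: Moves the arm, as the interface text tells. Shift numbers are shares of 30 mm and turn numbers shares of pi/4 rad, none past 1 either way. Its arguments: {"type":"object","properties":{"commands":{"type":"array","items":{"type":"number","minimum":-1,"maximum":1}},"hand":{"type":"number"},"force":{"type":"number"}},"required":["commands"]}

```bash
mkdir -p pics; ls; cat > h.py <<'E'
import numpy as np, cv2
from scipy.spatial.transform import Rotation as R
from plant import r
def cam(name):
    i=r.camera_info(name); f=210/np.tan(np.radians(i["fov_y"])/2); return i,f
def T_wc(name,st=None):
    i,f=cam(name)
    if "hand_eye" in i:
        st=st or r.state(); T=np.eye(4); T[:3,:3]=R.from_quat(st["tcp_rot"]).as_matrix(); T[:3,3]=st["ee_pos"]
        return T@np.array(i["hand_eye"])
    Rm=cv2.Rodrigues(np.array(i["rvec"],float))[0]; T=np.eye(4); T[:3,:3]=Rm.T; T[:3,3]=-Rm.T@np.array(i["tvec"],float).ravel(); return T
def cloud(name,depth,T):
    i,f=cam(name); v,u=np.mgrid[:420,:560]
    p=np.stack([(u-i["cx"])/f*depth,(v-i["cy"])/f*depth,depth],-1)
    return p@T[:3,:3].T+T[:3,3]
E
python3 - <<'E'
from h import *
s=r.state(); print({k:np.round(v,3).tolist() for k,v in s.items()})
print(r.camera_info("top"),r.camera_info("wrist"))
a,d=r.grab_frame("top"); cv2.imwrite("pics/top.png",a); np.save("top.npy",d)
P=cloud("top",d,T_wc("top"))
for n in ["tin_a","heat_grip","hob","pot","mug_white","mug_red","mustard","ketchup","salt","spoon"]:
    for fn in (r.search_frame,):
        for o in fn("top",n):
            b=np.array(o["box"]); c=((b[:2]+b[2:])/2).astype(int)
            print(n,round(o["score"],2),b.round().tolist(),P[c[1],c[0]].round(3))
for n in ["heat_grip"]: print(r.spot_point("top",n))
a,d=r.grab_frame("scene"); cv2.imwrite("pics/scene.png",a)
E
```

```text
pics
{'t': 0.0, 'joint_positions': [-1.293, 0.265, 1.605, 0.0, 1.274, -0.037], 'joint_velocities': [-0.001, -0.002, -0.001, 0.001, -0.001, -0.001], 'joint_efforts': [0.003, -50.21, -35.687, 0.073, 0.029, -0.0], 'ee_pos': [0.209, -0.641, 0.211], 'tcp_rot': [0.988, 0.157, -0.0, -0.001], 'force': [0.016, 0.217, -0.217], 'moment': [0.003, -0.02, 0.005], 'grip_force': 0.0, 'gripper_width': 0.088}
{'fov_y': 53.1286840491947, 'cx': 279.6099288099847, 'cy': 209.33489721380326, 'rvec': array([ 2.09010238, -2.13680907,  0.2253269 ]), 'tvec': array([-0.00460676,  0.56207944,  1.11272617])} {'fov_y': 64.35961109994838, 'cx': 279.8234173217796, 'cy': 209.96172498548452, 'hand_eye': array([[ 8.83899303e-05, -9.50552213e-01, -3.10564781e-01,
         8.08359325e-02],
       [ 9.99998442e-01,  6.31496412e-04, -1.64822463e-03,
        -1.67042984e-04],
       [ 1.76284411e-03, -3.10564151e-01,  9.50550788e-01,
        -1.72305430e-01],
       [ 0.00000000e+00,  0.00000000e+00,  0.00000000e+00,
         1.00000000e+00]])}
tin_a 0.94 [305.0, 286.0, 333.0, 310.0] [ 0.318 -0.111  0.121]
tin_a 0.87 [394.0
[... 335 characters left out ...]
249.0] [0.484 0.356 0.097]
heat_grip 0.44 [360.0, 130.0, 396.0, 168.0] [ 0.754 -0.314  0.008]
hob 0.87 [117.0, 127.0, 226.0, 258.0] [0.615 0.284 0.07 ]
pot 0.69 [116.0, 132.0, 195.0, 193.0] [0.655 0.289 0.215]
mug_white 0.66 [362.0, 131.0, 396.0, 167.0] [ 0.752 -0.318  0.005]
mug_white 0.26 [399.0, 193.0, 439.0, 224.0] [ 0.544 -0.384  0.124]
mug_red 0.73 [303.0, 135.0, 334.0, 168.0] [ 0.75  -0.137  0.004]
mustard 0.64 [276.0, 120.0, 297.0, 153.0] [ 0.746 -0.038  0.139]
ketchup 0.72 [340.0, 128.0, 369.0, 161.0] [ 0.722 -0.221  0.134]
salt 0.79 [257.0, 164.0, 272.0, 185.0] [0.661 0.025 0.074]
spoon 0.78 [299.0, 253.0, 377.0, 271.0] [ 0.416 -0.177  0.008]
[{'uv': [134.8, 235.5], 'score': 0.64}]
```

```bash
python3 - <<'E'
import cv2
a=cv2.imread("pics/top.png"); cv2.imwrite("pics/top_c.png",cv2.resize(a[110:330,100:460],None,fx=2.2,fy=2.2,interpolation=cv2.INTER_CUBIC))
E
```

```text
(no output)
```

View pics/top_c.png

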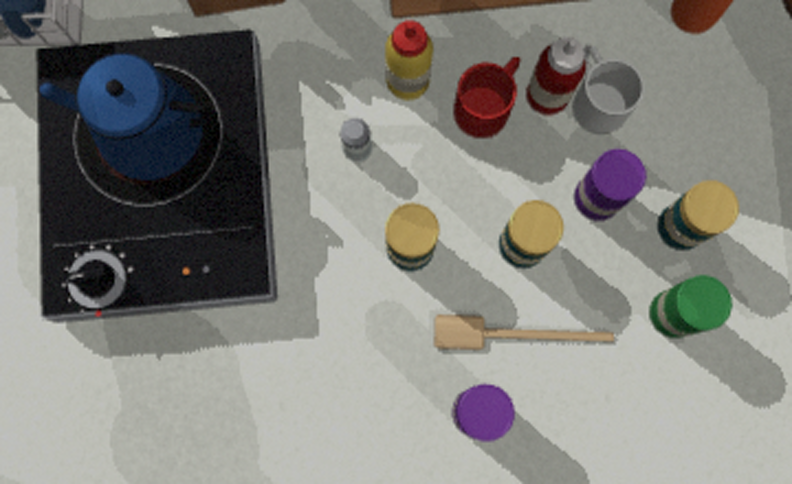

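View pics/scene.png

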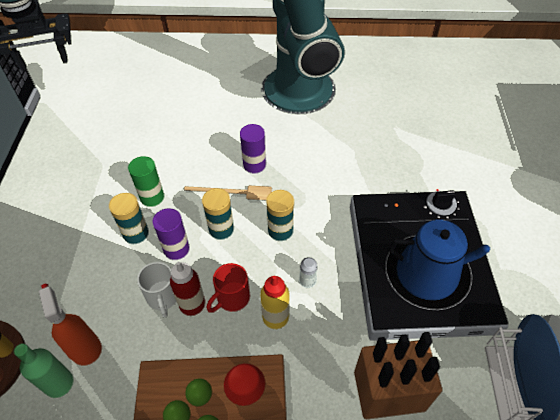

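Three brass-lidded teal tins sit at px (287,217), (342,216) and (417,208). The look-alikes are purple at (377,195) and (320,298) and green at (418,250), so brass lid plus teal body marks the right ones. The knob is at about (141,238), with its pointer seemingly to the left. Next I'll measure lids and hob.

```bash
python3 - <<'E'
from h import *
a=cv2.imread("pics/top.png"); d=np.load("top.npy"); P=cloud("top",d,T_wc("top"))
hsv=cv2.cvtColor(a,cv2.COLOR_BGR2HSV)
for (u,v) in [(287,217),(342,216),(417,208),(418,250),(377,195),(320,298)]:
    W=P[v-28:v+28,u-28:u+28]; H=hsv[v-28:v+28,u-28:u+28]
    m=(abs(W[...,2]-0.124)<0.012)
    n,l,st,ce=cv2.connectedComponentsWithStats(m.astype(np.uint8))
    k=min((k for k in range(1,n) if st[k,4]>100),key=lambda k:np.hypot(*(ce[k]-28)))
    q=W[l==k]; lo,hi=np.percentile(q,[2,98],axis=0)
    (cx,cy),rr=cv2.minEnclosingCircle((q[:,:2]*1000).astype(np.float32))
    print(u,v,((lo+hi)/2).round(3),(hi-lo).round(3),'circ',round(cx),round(cy),round(rr),'hue',np.median(H[l==k],axis=0),len(q))
W=P[...,2]; m=(abs(W-0.068)<0.008)&(P[...,1]>0.05)&(P[...,0]>0.3)&(P[...,0]<0.9)
m=cv2.morphologyEx(m.astype(np.uint8),cv2.MORPH_OPEN,np.ones((3,3)))
n,l,st,ce=cv2.connectedComponentsWithStats(m); k=1+np.argmax(st[1:,4])
q=P[l==k]; print('hob',cv2.minAreaRect((q[:,:2]*1000).astype(np.float32)),np.median(q[:,2]))
g=(W>0.09)&(W<0.125)&(P[...,0]<0.54)&(P[...,1]>0.28)&(P[...,1]<0.43)
q=P[g]; print('knob',len(q),q.mean(0).round(3),cv2.minAreaRect((q[:,:2]*1000).astype(np.float32)))
E
```

```text
287 217 [ 0.535 -0.036  0.123] [0.059 0.058 0.01 ] circ 535 -35 33 hue [ 21. 123. 171.] 480
342 216 [ 0.535 -0.183  0.122] [0.059 0.059 0.011] circ 536 -184 33 hue [ 21. 122. 174.] 489
417 208 [ 0.554 -0.395  0.122] [0.059 0.06  0.011] circ 554 -396 34 hue [ 21. 123. 172.] 494
418 250 [ 0.44  -0.375  0.121] [0.059 0.06  0.012] circ 440 -376 33 hue [ 66. 143. 117.] 524
377 195 [ 0.596 -0.287  0.122] [0.058 0.059 0.011] circ 597 -288 33 hue [139. 151. 119.] 475
320 298 [ 0.319 -0.115  0.123] [0.057 0.058 0.009] circ 320 -115 32 hue [139. 146. 133.] 530
hob ((634.2566528320312, 295.7961120605469), (353.43804931640625, 283.57891845703125), 4.422947406768799) 0.06750959538162826
knob 122 [0.49  0.352 0.108] ((491.1334228515625, 353.8620300292969), (14.516607284545898, 44.96047592163086), 10.15999698638916)
```

Call:
{"api": "apply_moves", "payload": {
  "commands": [0, 0, -1, 0, 0, 0, -1, 0, 0, 0, -1, 0, 0.85, -0.8, 0, 0, 0.85, -0.8, 0, 0, 0.85, -0.8, 0, 0, 0.85, -0.8, 0, 0, 0.85, -0.8, 0, 0, 0.85, -0.8, 0, 0, 0.85, -0.8, 0, 0, 0.85, -0.8, 0, 0, 0.85, -0.8, 0, 0, 0.85, -0.8, 0, 0, 0.85, -0.8, 0, 0, 0.85, -0.8, 0, 0, 0.85, -0.8, 0, 0, 0.85, -0.8, 0, 0],
  "hand": 1
}}

```text
t: 2.07
ee_pos: [0.4449, -0.2102, 0.3023]
tcp_rot: [0.988, 0.157, 0.0, 0.0]
force: [0.4, 0.0, 0.7]
gripper_width: 0.0883
grip_force: 0.0
```

Call:
{"api": "apply_moves", "payload": {
  "commands": [0.365, -0.869, 0, 0, 0.365, -0.869, 0, 0, 0.365, -0.869, 0, 0, 0.365, -0.869, 0, 0, 0.365, -0.869, 0, 0, 0.365, -0.869, 0, 0, 0.365, -0.869, 0, 0, 0.365, -0.869, 0, 0, 0.365, -0.869, 0, 0, 0.365, -0.869, 0, 0, 0.365, -0.869, 0, 0, 0.365, -0.869, 0, 0, 0.365, -0.869, 0, 0, 0.365, -0.869, 0, 0, 0.365, -0.869, 0, 0, 0.365, -0.869, 0, 0, 0.365, -0.869, 0, 0, 0.365, -0.869, 0, 0, 0.365, -0.869, 0, 0, 0.365, -0.869, 0, 0]
}}

```text
t: 3.73
ee_pos: [0.4911, 0.3533, 0.3021]
tcp_rot: [0.988, 0.157, 0.0, -0.0]
force: [0.2, -0.2, -0.3]
gripper_width: 0.0876
grip_force: 0.0
```

Call:
{"api": "apply_moves", "payload": {
  "commands": [0, 0, 0, -0.152, 0, 0, 0, -0.152, 0, 0, 0, -0.152, 0, 0, 0, -0.152, 0, 0, 0, -0.152, 0, 0, 0, -0.152, 0, 0, 0.4, -0.152, 0, 0, 0.4, -0.152, 0, 0, 0.4, -0.152, 0, 0, 0.4, -0.152, 0, 0, 0.4, -0.152, 0, 0, 0.4, -0.152, 0, 0, 0, 0]
}}

```text
t: 4.82
ee_pos: [0.4897, 0.3508, 0.2269]
tcp_rot: [0.641, 0.768, -0.002, -0.001]
force: [-1.1, -0.4, -0.6]
gripper_width: 0.0881
grip_force: 0.0
```

```bash
python3 - <<'E'
from h import *
s=r.state(); T=T_wc("wrist",s); a,d=r.grab_frame("wrist"); cv2.imwrite("pics/w1.png",a)
print(s["ee_pos"],R.from_quat(s["tcp_rot"]).as_matrix()[:,0],s["joint_positions"])
P=cloud("wrist",d,T); z=P[...,2]
g=(z>0.092)&(z<0.12)&(np.hypot(P[...,0]-.491,P[...,1]-.355)<.04)
q=P[g]; print(len(q),cv2.minAreaRect((q[:,:2]*1000).astype(np.float32)),np.percentile(q[:,2],[5,50,95]))
ys,xs=np.where(g); print(xs.min(),xs.max(),ys.min(),ys.max())
E
```

```text
[0.48969964 0.35076592 0.22693323] [-0.17855186  0.98392859 -0.00193928] [ 5.80237449e-01  1.22045684e-01  1.74381043e+00 -2.11741115e-05
  1.28066005e+00  4.00733145e-01]
795 ((490.8193054199219, 355.27490234375), (13.98631477355957, 45.92074966430664), 9.050872802734375) [0.10455039 0.11089282 0.1122224 ]
275 291 163 215
```

View pics/w1.png

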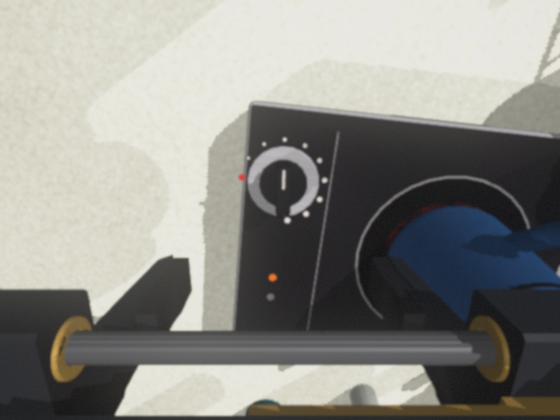

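The wrist view shows the control at px (284,182). Its white pointer is on the upper (world +y) end of the bar and the red off dot is at the near edge (242,177). That puts q at about 1.49 rad. Next I'll descend and grip.

Call:
{"api": "apply_moves", "payload": {
  "commands": [0.14, 0.06, 0.6, 0.02, 0, 0, 0.7, 0, 0, 0, 0.7, 0, 0, 0, 0.7, 0, 0, 0, 0.7, 0, 0, 0, 0.7, 0, 0, 0, 0.3, 0, 0, 0, 0, 0, 0, 0, 0, 0]
}}

```text
t: 5.62
ee_pos: [0.4926, 0.3565, 0.0986]
tcp_rot: [0.649, 0.761, 0.0, 0.0]
force: [0.2, 0.3, -0.2]
gripper_width: 0.088
grip_force: 0.0
```

Call:
{"api": "apply_moves", "payload": {
  "commands": [-0.04, -0.03, 0.13, 0, 0, 0, 0, 0, 0, 0, 0, 0, 0, 0, 0, 0, 0, 0, 0, 0, 0, 0, 0, 0, 0, 0, 0, 0, 0, 0, 0, 0, 0, 0, 0, 0, 0, 0, 0, 0],
  "hand": -1,
  "force": 15
}}

```text
t: 6.45
ee_pos: [0.4915, 0.3549, 0.0939]
tcp_rot: [0.648, 0.762, -0.0, -0.0]
force: [0.3, 0.4, -0.1]
gripper_width: 0.0234
grip_force: 0.0
```

Call:
{"api": "apply_moves", "payload": {
  "commands": [0, 0, 0, 0, 0, 0, 0, 0, 0, 0, 0, 0, 0, 0, 0, -0.125, 0, 0, 0, -0.125, 0, 0, 0, -0.125, 0, 0, 0, -0.125, 0, 0, 0, -0.125, 0, 0, 0, -0.125, 0, 0, 0, -0.125, 0, 0, 0, -0.125, 0, 0, 0, -0.125, 0, 0, 0, -0.125, 0, 0, 0, -0.125, 0, 0, 0, -0.125, 0, 0, 0, -0.125, 0, 0, 0, -0.125, 0, 0, 0, -0.125]
}}

```text
t: 7.95
ee_pos: [0.4916, 0.3549, 0.094]
tcp_rot: [-0.034, 0.999, 0.0, 0.0]
force: [0.8, -0.3, -0.3]
gripper_width: 0.0004
grip_force: 0.0
```

Call:
{"api": "apply_moves", "payload": {
  "commands": [0, 0, 0, -0.06, 0, 0, 0, -0.06, 0, 0, 0, 0]
}}

```text
t: 8.2
ee_pos: [0.4916, 0.3549, 0.094]
tcp_rot: [-0.079, 0.997, -0.0, -0.0]
force: [0.3, -0.6, -0.5]
gripper_width: -0.0002
grip_force: 0.0
```

```bash
python3 - <<'E'
from h import *
s=r.state(); x=R.from_quat(s["tcp_rot"]).as_matrix()[:,0]; print(np.degrees(np.arctan2(x[1],x[0])),s["moment"],s["force"],s["gripper_width"],s["grip_force"])
E
```

```text
-170.94113412273305 [ 0.07249943 -0.12432471 -0.05579942] [ 0.27253583 -0.62278191 -0.52211244] -0.0002447112612295137 0.0
```

```bash
python3 - <<'E'
from h import *
a,d=r.grab_frame("wrist"); b,d2=r.grab_frame("top")
b=cv2.resize(b[190:290,90:190],(420,420),interpolation=cv2.INTER_CUBIC)
o=np.hstack([a[:, :],b]); cv2.imwrite("pics/k2.png",cv2.resize(o,(800,343)))
E
```

```text
(no output)
```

View pics/k2.png

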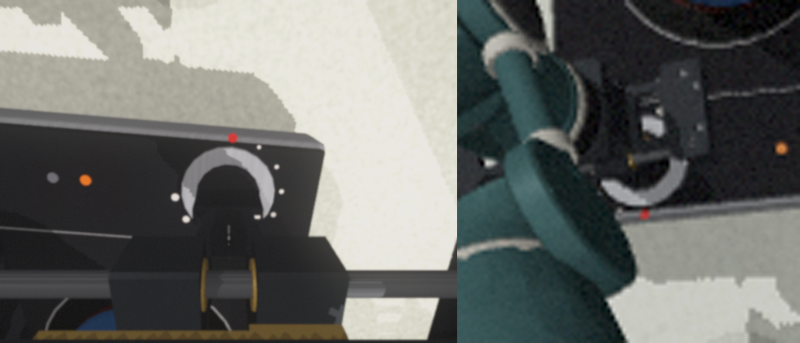

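Call:
{"api": "apply_moves", "payload": {
  "commands": [0, 0, 0, 0, 0, 0, 0, 0, 0, 0, 0, 0, 0, 0, 0, 0, 0, 0, 0, 0, 0, 0, -1, 0, 0, 0, -1, 0, 0, 0, -1, 0, 0, 0, -1, 0, 0, 0, -0.5, 0, 0, 0, 0, 0, 0, 0, 0, 0],
  "hand": 0.2
}}

```text
t: 9.3
ee_pos: [0.4921, 0.3552, 0.23]
tcp_rot: [-0.078, 0.997, 0.001, 0.001]
force: [-0.0, 0.3, 0.0]
gripper_width: 0.0525
grip_force: 0.0
```

```bash
python3 - <<'E'
from h import *
s=r.state(); T=T_wc("wrist",s); a,d=r.grab_frame("wrist"); cv2.imwrite("pics/w3.png",a)
x=R.from_quat(s["tcp_rot"]).as_matrix()[:,0]
print(s["ee_pos"],np.degrees(np.arctan2(x[1],x[0])),s["gripper_width"])
P=cloud("wrist",d,T); z=P[...,2]
g=(z>0.092)&(z<0.12)&(np.hypot(P[...,0]-.491,P[...,1]-.355)<.04)
q=P[g]; print(len(q),cv2.minAreaRect((q[:,:2]*1000).astype(np.float32)),np.percentile(q[:,2],[5,50,95]))
ys,xs=np.where(g); print(xs.min(),xs.max(),ys.min(),ys.max())
E
```

```text
[0.49210054 0.35523765 0.22995337] -171.01276900989595 0.052456139051929314
916 ((490.1071472167969, 354.5076599121094), (13.258549690246582, 44.916622161865234), 8.838964462280273) [0.09578622 0.11071557 0.11226055]
254 303 181 199
```

View pics/w3.png

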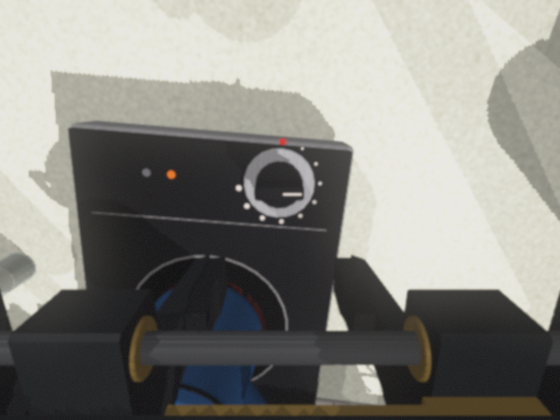

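The control hasn't moved: the bar is at px (254–303, 181–199) and its pointer is still at world +y. The jaws closed without holding it, so I'll check where the fingertips really are.

```bash
python3 - <<'E'
from h import *
s=r.state(); a,d=r.grab_frame("wrist"); i,f=cam("wrist"); Q=cloud("wrist",d,np.array(i["hand_eye"]))
m=(d>0)&(d<0.24); m[:245]=0; m[330:]=0
for lo,hi in((120,260),(300,420)):
    mm=m.copy(); mm[:,:lo]=0; mm[:,hi:]=0
    q=Q[mm]; print(len(q)); 
    for z0 in np.arange(-.06,.03,.008):
        w=q[(q[:,2]>=z0)&(q[:,2]<z0+.008)]
        if len(w)>5: print(round(z0,3),len(w),np.percentile(w,[3,97],axis=0).round(3)[:,:2].tolist())
b,d2=r.grab_frame("scene"); P=cloud("scene",d2,T_wc("scene"))
e=s["ee_pos"]; k=(np.linalg.norm(P[...,:2]-e[:2],axis=-1)<.08)&(P[...,2]>.13); print('scene lowest',np.percentile(P[k][:,2],[0,1,5,20]) if k.any() else None)
E
```

```text
5214
-0.06 575 [[-0.006, -0.041], [0.011, -0.027]]
-0.052 603 [[-0.008, -0.04], [0.011, -0.026]]
-0.044 410 [[-0.007, -0.039], [0.011, -0.026]]
-0.036 334 [[-0.007, -0.039], [0.011, -0.026]]
-0.028 61 [[-0.007, -0.034], [0.011, -0.026]]
4394
-0.06 576 [[-0.007, 0.028], [0.011, 0.041]]
-0.052 609 [[-0.008, 0.027], [0.011, 0.041]]
-0.044 411 [[-0.007, 0.027], [0.011, 0.04]]
-0.036 333 [[-0.007, 0.027], [0.011, 0.039]]
-0.028 61 [[-0.007, 0.027], [0.01, 0.036]]
scene lowest [0.25069875 0.26675044 0.3257122  0.36017535]
```

The wrist depth and the scene camera agree. The real fingertips are about 22 mm behind the reported TCP, not 8 mm ahead, so the fingers closed above the bar. I'll go about 30 mm deeper from now on.

Call:
{"api": "apply_moves", "payload": {
  "commands": [0, 0, 0.3, 0.154, 0, 0, 0.3, 0.154, 0, 0, 0.3, 0.154, 0, 0, 0.3, 0.154, 0, 0, 0.3, 0.154, 0, 0, 0.3, 0.154, 0, 0, 0.3, 0.154, 0, 0, 0.3, 0.154, 0, 0, 0.3, 0.154, 0, 0, 0.3, 0.154, 0, 0, 0.3, 0.154, 0, 0, 0.3, 0.154, 0, 0, 0.3, 0.154, 0, -0.05, 0, 0, 0, 0, 0.4, 0, 0, 0, 0.4, 0, 0, 0, 0.4, 0, 0, 0, 0.4, 0, 0, 0, 0, 0, 0, 0, 0, 0]
}}

```text
t: 11.12
ee_pos: [0.4891, 0.354, 0.0624]
tcp_rot: [0.65, 0.76, -0.001, -0.0]
force: [-0.3, 0.2, -0.2]
gripper_width: 0.0529
grip_force: 0.0
```

Call:
{"api": "apply_moves", "payload": {
  "commands": [0, 0, 0, 0, 0, 0, 0, 0, 0, 0, 0, 0, 0, 0, 0, 0, 0, 0, 0, 0, 0, 0, 0, 0, 0, 0, 0, 0, 0, 0, 0, 0],
  "hand": -1,
  "force": 15
}}

```text
t: 11.78
ee_pos: [0.4912, 0.355, 0.0646]
tcp_rot: [0.65, 0.76, 0.001, 0.001]
force: [3.9, 0.2, -1.1]
gripper_width: 0.014
grip_force: 15.0
```

Width is 14 mm at 15 N, so the bar is gripped. Turning anticlockwise by about 1.6 rad, slightly past the stop.

Call:
{"api": "apply_moves", "payload": {
  "commands": [0, 0, 0, -0.125, 0, 0, 0, -0.125, 0, 0, 0, -0.125, 0, 0, 0, -0.125, 0, 0, 0, -0.125, 0, 0, 0, -0.125, 0, 0, 0, -0.125, 0, 0, 0, -0.125, 0, 0, 0, -0.125, 0, 0, 0, -0.125, 0, 0, 0, -0.125, 0, 0, 0, -0.125, 0, 0, 0, -0.125, 0, 0, 0, -0.125, 0, 0, 0, -0.1, 0, 0, 0, -0.06, 0, 0, 0, 0]
}}

```text
t: 13.2
ee_pos: [0.4906, 0.3542, 0.0645]
tcp_rot: [-0.043, 0.999, -0.0, 0.0]
force: [2.0, -2.6, 2.7]
gripper_width: 0.0137
grip_force: 15.0
```

```bash
python3 - <<'E'
from h import *
s=r.state(); x=R.from_quat(s["tcp_rot"]).as_matrix()[:,0]; print(np.degrees(np.arctan2(x[1],x[0]))%360,s["moment"],s["force"],s["gripper_width"],s["grip_force"])
E
```

```text
184.8856042862324 [-0.41307639 -0.44051278 -0.28513195] [ 1.99017805 -2.63690678  2.70312696] 0.013727743233112185 14.998967964202166
```

At 184.9° with a 0.29 N m reaction, the control is against its stop. Release, lift and verify.

Call:
{"api": "apply_moves", "payload": {
  "commands": [0, 0, 0, 0.05, 0, 0, 0, 0, 0, 0, 0, 0, 0, 0, 0, 0, 0, 0, -1, 0, 0, 0, -1, 0, 0, 0, -1, 0, 0, 0, -1, 0, 0, 0, -1, 0, 0, 0, -1, 0, 0, 0, -1, 0, 0, 0, 0, 0],
  "hand": 1
}}

```text
t: 14.2
ee_pos: [0.4928, 0.3568, 0.2821]
tcp_rot: [-0.023, 1.0, 0.003, 0.005]
force: [0.7, 1.0, 0.5]
gripper_width: 0.088
grip_force: 0.0
```

```bash
python3 - <<'E'
from h import *
s=r.state(); T=T_wc("wrist",s); a,d=r.grab_frame("wrist"); cv2.imwrite("pics/w4.png",a)
x=R.from_quat(s["tcp_rot"]).as_matrix()[:,0]
print(s["t"],s["ee_pos"],np.degrees(np.arctan2(x[1],x[0]))%360,s["gripper_width"],s["joint_positions"].round(2) if hasattr(s["joint_positions"],"round") else s["joint_positions"])
P=cloud("wrist",d,T); z=P[...,2]
g=(z>0.092)&(z<0.12)&(np.hypot(P[...,0]-.491,P[...,1]-.355)<.04)
q=P[g]; print(len(q),cv2.minAreaRect((q[:,:2]*1000).astype(np.float32)))
ys,xs=np.where(g); u,v=int(xs.mean()),int(ys.mean()); print(u,v)
c=cv2.cvtColor(a[v-30:v+30,u-30:u+30],cv2.COLOR_BGR2GRAY); w=(c>130)&g[v-30:v+30,u-30:u+30]; yy,xx=np.where(w); print('pointer px',len(xx),xx.mean()-30,yy.mean()-30, P[v-30:v+30,u-30:u+30][w].mean(0)-q.mean(0))
E
```

```text
14.2 [0.49283327 0.35678626 0.28207671] 182.62106687683107 0.08795806307807377 [ 0.59  0.1   1.67  0.    1.36 -1.03]
583 ((490.2872009277344, 354.57122802734375), (45.122005462646484, 13.967387199401855), 4.203188419342041)
276 175
pointer px 46 0.0434782608695663 -7.804347826086957 [-0.00956445 -0.00039585  0.00150294]
```

The bar is at 4.2° with the pointer at the near edge, so heat is about 0 and off. Moving to the first tin at (0.535, −0.036).

Call:
{"api": "apply_moves", "payload": {
  "commands": [0, 0, 0, 0.058, -0.1, -0.936, 0, 0, -0.1, -0.936, 0, 0, -0.1, -0.936, 0, 0, -0.1, -0.936, 0, 0, -0.1, -0.936, 0, 0, -0.1, -0.936, 0, 0, -0.1, -0.936, 0, 0, -0.1, -0.936, 0, 0, -0.1, -0.936, 0.3, 0, -0.1, -0.936, 0.4, 0, -0.1, -0.936, 0.4, 0, -0.1, -0.936, 0.5, 0, -0.1, -0.936, 0.5, 0, -0.1, -0.936, 0.5, 0, 0, 0, 0.4, 0, 0, 0, 0, 0, 0, 0, 0, 0]
}}

```text
t: 15.75
ee_pos: [0.5304, -0.0379, 0.182]
tcp_rot: [0.0, 1.0, 0.001, -0.002]
force: [-0.1, 1.0, -0.7]
gripper_width: 0.088
grip_force: 0.0
```

```bash
cat > lid.py <<'E'
from h import *
s=r.state(); T=T_wc("wrist",s); a,d=r.grab_frame("wrist"); P=cloud("wrist",d,T); hsv=cv2.cvtColor(a,cv2.COLOR_BGR2HSV)
M=R.from_quat(s["tcp_rot"]).as_matrix(); e=np.array(s["ee_pos"])
m=(abs(P[...,2]-.124)<.008)&(np.linalg.norm(P[...,:2]-e[:2],axis=-1)<.06)&(abs(hsv[...,0].astype(int)-21)<8)
q=P[m]; print(s["t"],e.round(4),np.degrees(np.arctan2(M[1,0],M[0,0])).round(1),len(q))
if len(q)>50:
    lo,hi=np.percentile(q,[1,99],axis=0); c=(lo+hi)/2; print('lid',c.round(4),(hi-lo).round(3),'tool shift units xy',((M.T@(c-e))[:2]/.03).round(3))
E
python3 lid.py
```

```text
15.75 [ 0.5304 -0.0379  0.182 ] 180.0 5809
lid [ 0.5342 -0.0359  0.1218] [0.061 0.06  0.006] tool shift units xy [-0.133  0.067]
```

Call:
{"api": "apply_moves", "payload": {
  "commands": [-0.133, 0.067, 0, 0, 0, 0, 0.7, 0, 0, 0, 0.7, 0, 0, 0, 0.7, 0, 0, 0, 0.7, 0, 0, 0, 0.7, 0, 0, 0, 0.6, 0, 0, 0, 0, 0, 0, 0, 0, 0]
}}

```text
t: 16.55
ee_pos: [0.536, -0.0353, 0.061]
tcp_rot: [-0.001, 1.0, 0.0, -0.0]
force: [-0.2, -0.5, 0.6]
gripper_width: 0.0879
grip_force: 0.0
```

Call:
{"api": "apply_moves", "payload": {
  "commands": [0, 0, 0, 0, 0, 0, 0, 0, 0, 0, 0, 0, 0, 0, 0, 0, 0, 0, 0, 0, 0, 0, 0, 0, 0, 0, 0, 0],
  "hand": -1,
  "force": 30
}}

```text
t: 17.13
ee_pos: [0.5372, -0.0364, 0.0625]
tcp_rot: [0.0, 1.0, 0.0, 0.001]
force: [-1.5, 0.7, 6.2]
gripper_width: 0.0635
grip_force: 30.0
```

```bash
python3 -c "
from h import *
s=r.state(); print(s['force'],s['ee_pos'],s['gripper_width'],s['grip_force'])"
```

```text
[-1.51792477  0.72210454  6.18555417] [ 0.53721248 -0.03640987  0.06245232] 0.06346467817091479 30.00182842835784
```

Gripped at 63.5 mm. Lift 40 mm gently and weigh.

Call:
{"api": "apply_moves", "payload": {
  "commands": [0, 0, -0.2, 0, 0, 0, -0.3, 0, 0, 0, -0.3, 0, 0, 0, -0.3, 0, 0, 0, -0.2, 0, 0, 0, 0, 0, 0, 0, 0, 0, 0, 0, 0, 0, 0, 0, 0, 0, 0, 0, 0, 0]
}}

```text
t: 17.97
ee_pos: [0.5355, -0.0364, 0.0994]
tcp_rot: [0.0, 1.0, 0.0, -0.001]
force: [0.3, 0.7, -1.6]
gripper_width: 0.063
grip_force: 30.0
```

Call:
{"api": "apply_moves", "payload": {
  "commands": [0, 0, 0, 0, 0, 0, 0, 0]
}}

```text
t: 18.13
ee_pos: [0.5357, -0.0364, 0.0996]
tcp_rot: [0.0, 1.0, 0.0, -0.0]
force: [-0.3, -0.5, -2.2]
gripper_width: 0.0636
grip_force: 30.0
```

Call:
{"api": "apply_moves", "payload": {
  "commands": [0, 0, 0, 0, 0, 0, 0, 0]
}}

```text
t: 18.3
ee_pos: [0.536, -0.0364, 0.0999]
tcp_rot: [0.0, 1.0, 0.0, -0.0]
force: [-0.4, -0.0, -2.0]
gripper_width: 0.0636
grip_force: 30.0
```

About 2.0 N (0.2 kg), so the first tin is light. Put it back down.

Call:
{"api": "apply_moves", "payload": {
  "commands": [0, 0, 0.3, 0, 0, 0, 0.3, 0, 0, 0, 0.3, 0, 0, 0, 0.2, 0, 0, 0, 0.1, 0, 0, 0, 0.06, 0, 0, 0, 0, 0, 0, 0, 0, 0]
}}

```text
t: 18.97
ee_pos: [0.536, -0.0362, 0.063]
tcp_rot: [0.0, 1.0, 0.0, -0.0]
force: [-3.0, 0.1, 4.9]
gripper_width: 0.0634
grip_force: 30.0
```

On the counter. Release, rise, and go to the second tin.

Call:
{"api": "apply_moves", "payload": {
  "commands": [0, 0, 0, 0, 0, 0, 0, 0, 0, 0, 0, 0, 0, 0, 0, 0, 0, 0, -0.2, 0, 0, 0, -0.8, 0, 0, 0, -1, 0, 0, 0, -1, 0, 0, 0, -1, 0, 0, -0.8, 0, 0, 0, -0.8, 0, 0, 0, -0.8, 0, 0, 0, -0.8, 0, 0, 0, -0.8, 0, 0, 0, -0.8, 0, 0, 0, 0, 0, 0, 0, 0, 0, 0],
  "hand": 1
}}

```text
t: 20.38
ee_pos: [0.5359, -0.1814, 0.1824]
tcp_rot: [0.001, 1.0, 0.0, 0.0]
force: [1.1, 0.3, -0.5]
gripper_width: 0.0879
grip_force: 0.0
```

```bash
python3 lid.py; python3 - <<'E'
from h import *
a,d=r.grab_frame("top"); P=cloud("top",d,T_wc("top")); hsv=cv2.cvtColor(a,cv2.COLOR_BGR2HSV)
m=(abs(P[...,2]-.124)<.012)&(np.hypot(P[...,0]-.535,P[...,1]+.036)<.06)&(abs(hsv[...,0].astype(int)-21)<8); q=P[m]
if len(q): lo,hi=np.percentile(q,[2,98],axis=0); print('tin1',(lo+hi)/2,hi-lo,len(q))
E
```

```text
20.3833 [ 0.5359 -0.1814  0.1824] 179.9 5881
lid [ 0.5345 -0.1847  0.1222] [0.061 0.06  0.006] tool shift units xy [ 0.046 -0.111]
tin1 [ 0.53150601 -0.03538658  0.12251298] [0.05856181 0.05768047 0.00970888] 478
```

Call:
{"api": "apply_moves", "payload": {
  "commands": [0.046, -0.1, 0.1, 0, 0, 0, 0.7, 0, 0, 0, 0.7, 0, 0, 0, 0.7, 0, 0, 0, 0.7, 0, 0, 0, 0.7, 0, 0, 0, 0.5, 0, 0, 0, 0, 0, 0, 0, 0, 0]
}}

```text
t: 21.23
ee_pos: [0.5336, -0.1823, 0.0582]
tcp_rot: [-0.001, 1.0, 0.001, -0.001]
force: [-0.6, 0.3, 0.6]
gripper_width: 0.0882
grip_force: 0.0
```

Call:
{"api": "apply_moves", "payload": {
  "commands": [0, 0, 0, 0, 0, 0, 0, 0, 0, 0, 0, 0, 0, 0, 0, 0, 0, 0, 0, 0, 0, 0, 0, 0, 0, 0, 0, 0],
  "hand": -1,
  "force": 30
}}

```text
t: 21.82
ee_pos: [0.5358, -0.1843, 0.0606]
tcp_rot: [0.0, 1.0, -0.001, 0.001]
force: [-0.9, -2.6, 6.0]
gripper_width: 0.0641
grip_force: 30.3
```

Call:
{"api": "apply_moves", "payload": {
  "commands": [0, 0, -0.2, 0, 0, 0, -0.3, 0, 0, 0, -0.3, 0, 0, 0, -0.3, 0, 0, 0, -0.2, 0, 0, 0, 0, 0, 0, 0, 0, 0, 0, 0, 0, 0, 0, 0, 0, 0, 0, 0, 0, 0]
}}

```text
t: 22.65
ee_pos: [0.5341, -0.1833, 0.0976]
tcp_rot: [0.0, 1.0, 0.0, -0.001]
force: [-0.6, 0.5, -3.8]
gripper_width: 0.064
grip_force: 30.2
```

Call:
{"api": "apply_moves", "payload": {
  "commands": [0, 0, 0, 0, 0, 0, 0, 0]
}}

```text
t: 22.82
ee_pos: [0.5344, -0.1833, 0.0978]
tcp_rot: [0.0, 1.0, 0.0, -0.0]
force: [0.2, -0.3, -4.7]
gripper_width: 0.0643
grip_force: 30.2
```

Call:
{"api": "apply_moves", "payload": {
  "commands": [0, 0, 0, 0, 0, 0, 0, 0]
}}

```text
t: 22.98
ee_pos: [0.5345, -0.1834, 0.0981]
tcp_rot: [0.0, 1.0, 0.0, -0.0]
force: [-0.1, 0.1, -5.2]
gripper_width: 0.0641
grip_force: 30.2
```

About 4.9 N (0.48 kg). Only the unbroken block can weigh that, since the leftovers are 210 g at most, so this is the heaviest tin. Raise it straight up.

Call:
{"api": "apply_moves", "payload": {
  "commands": [0, 0, -0.2, 0, 0, 0, -0.4, 0, 0, 0, -0.5, 0, 0, 0, -0.5, 0, 0, 0, -0.5, 0, 0, 0, -0.5, 0, 0, 0, -0.5, 0, 0, 0, -0.5, 0, 0, 0, -0.5, 0, 0, 0, -0.5, 0, 0, 0, -0.5, 0, 0, 0, -0.5, 0, 0, 0, -0.5, 0, 0, 0, -0.3, 0, 0, 0, -0.2, 0, 0, 0, 0, 0, 0, 0, 0, 0]
}}

```text
t: 24.4
ee_pos: [0.5345, -0.1834, 0.2963]
tcp_rot: [0.0, 1.0, -0.0, 0.0]
force: [0.2, 0.5, -5.3]
gripper_width: 0.0642
grip_force: 30.2
```

Call:
{"api": "apply_moves", "payload": {
  "commands": [0, 0, 0, 0, 0, 0, 0, 0, 0, 0, 0, 0, 0, 0, 0, 0, 0, 0, 0, 0, 0, 0, 0, 0]
}}

```text
t: 24.9
ee_pos: [0.5346, -0.1834, 0.2959]
tcp_rot: [0.0, 1.0, 0.0, -0.0]
force: [0.0, -0.1, -5.1]
gripper_width: 0.0641
grip_force: 30.2
```

```bash
python3 - <<'E'
from h import *
s=r.state(); print(s["t"],s["ee_pos"],s["force"],s["joint_velocities"],s["grip_force"],s["gripper_width"])
a,d=r.grab_frame("scene"); cv2.imwrite("pics/end.png",a)
E
```

```text
24.9 [ 0.53455575 -0.18342565  0.29594725] [ 0.02618476 -0.060563   -5.06799541] [-0.00183851 -0.00372409 -0.00258371 -0.00033575  0.00214878  0.00018505] 30.17428238497814 0.06408147518765643
```

View pics/end.png

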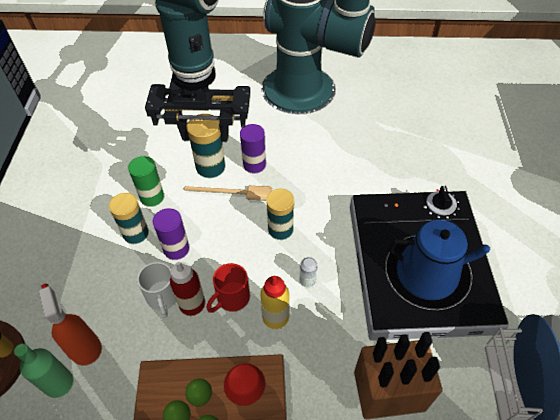

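The held tin is upright at px (207,148). The other two stand at (280,215) and (128,218), the control is at off (442,200), and everything else is in place. Handing in.

```bash
python3 -c "
from plant import r
print(r.job_done())"
```

```text
the job is handed in; nothing more can be done
None
```

The heat control is at its off stop and the heaviest tin (about 0.5 kg) is held upright and still, its underside about 23 cm above the counter; I hefted two of the three, as the second had to be the full block, so the third was never touched.

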